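# Pin the hitch bar with the linch pin and snap its ring over

## Robot

A 7-joint arm with a two-finger parallel gripper is mounted at the origin on a cart in front of the work surface, level with it; the furniture and walls round the work are solid. World frame = base frame: x ahead of the robot, y to its left, z up, the work surface at z = 0. Lengths are in m, angles in rad, forces in N, time in s.
With the tool pointing down it reaches from about 0.4 to 0.9 m from the base axis. Payload 5.6 kg.
Tool frame: the origin (TCP) lies at the very end of the fingers, on their centre line; the grasp point (between the pads) lies 19 mm behind it (manip.grip_point_offset is the distance from the TCP to the grasp point, in m); z points along the fingers, y is the line along which they close (so a half turn about z gives the same grasp; the last joint's range is limited). The gripper opens to 92 mm and grips with 3 to 60 N. Pads are 20 mm wide; open, the fingers measure 128 mm over their backs; the gripper's body (75 mm by 189 mm) begins 69 mm behind the grasp point.
Start: joints at [1.1, 0.468, -0.012, 1.603, 0.006, 1.071, -0.056], TCP at [0.27, -0.591, 0.215] pointing down, gripper open.
Joint ranges: [-2.53, 2.53], [-0.31, 2.02], [-1.57, 1.55], [0.28, 2.44], [-1.29, 4.43], [0.15, 1.84], [-2.92, 2.92]. Speed limits (rad/s): [2.57, 2.57, 3.14, 3.14, 3.14, 3.14, 3.14].

## Interface

Orientations are given as a 3x3 rotation matrix whose columns are the frame's x, y, z axes.
In Python, from workcell import manip gives the robot as it stands. The module is installed in compiled form; this text tells all that it offers.
- The arm moves only by the tool step_arm, never from a script. Its argument "targets" is one flat list of numbers, 5 for each row, row after row: the shift along the world's x, y, z as a fraction of full scale, then the turn about the world's z as a fraction of full scale, then the gripper command: -1 is fully open, 1 is shut, values between are in proportion. A call has 1 to 12 rows; each row is the pose to reach, as a shift and turn from the pose commanded when the call began, turning the shorter way round; what a row does not reach only later rows make up. Full scale, the value 1, is 0.4 m for a shift and 360 degrees for a turn. A row lasts 1/12 s, in which the tool goes at most 41.7 mm and 7.16 degrees, less where a joint would pass 70% of its speed; a pose out of reach is approached as far as the arm can. A call with a number of a shift or a turn outside -1 to 1 is refused whole. A call with a gripper value outside its range is refused whole. The fingers move at their own pace and stop on an object; the grip force is fixed at half the most. Time passes only in rows, so rows that repeat a pose let the fingers close. It gives the time, the measured TCP pose, the force, the opening and the grip force at its end, in the units of the state.
- manip.sense(): the state, without advancing time (a new reading comes with each control period).
- manip.read_camera(name): name is "side" or "top"; returns (picture, depth): 420x560x3 uint8, red, green, blue; 420x560 float32, m along the optical axis (not along the pixel's ray), 0 where there is no reading.
- manip.calibration(name): a dict with "intrinsics" (3x3 intrinsics, pixels), "extrinsics" (4x4, takes a point from world to camera coordinates). Camera axes: x right, y down, z forward; pixel columns grow to the right and rows downward; lengths in m; the calibration is good to about 2 mm. A picture is of the moment at which its call begins. calibration takes no time and is no camera call.
- manip.close_job(): hands the job in; it is judged then, once.
The state is a dict: "t": time; "joint_positions": joint angles; "dq": joint speeds; "joint_efforts": joint torques, N m; "eef_pos": TCP position; "eef_rot": TCP orientation; "contact_force": force on the tool from outside, world axes, zero at the start; "moment": the same for the moment, N m; "width": opening from 0.0 (shut) to 1.0 (fully open); "finger_force": force on a finger pad.
Only numpy, scipy, OpenCV 4.12 (cv2) and the standard library are available. Lean on these libraries where they do the work, as an engineer would, in place of code of your own. Each camera call takes 0.05 s, during which the arm holds its last target. There are 200 camera calls.

## Task

Take the linch pin out of the wooden block, feel for the hole in the hitch bar and push the pin down through it until its head sits fully home on the bar, ring side towards the bar's free end. Then flip the sprung ring down over the end of the bar until it snaps shut round the bar under the pin's tip, and let go. Feel your way gently, never pushing the pin or the bar with more than about 25 newtons, and leave the other things where they lie.

Things in the scene. Friction and masses are not known exactly. Their poses are not given: they have to be found in the camera images.
- hitch: Fixed hitch stub: grey upright plate (100 mm tall) on a dark base plate (10 mm thick, 78 mm wide, hitch x = 20 to 125 mm). A level square steel bar, 24 mm wide (y), 20 mm tall, sticks out along the hitch's own -x. Origin on the bench straight below point hole_nominal; z up; x runs from the bar's free end to the upright. The bench below the bar's free end is clear.
- hole_nominal (a point): Nominal place of the hole, on the bar's flat top face, 75 mm above the bench. The true hole lies on the bar's centre line (hitch y = 0), but anywhere from 12 mm nearer the free end to 12 mm nearer the bush; this is NOT measured: feel for it (light presses along the bar, from the bush side, so as not to miss the bar's end) or look. A set-back bar may end 2 mm before this point. Axes as the hitch.
- bush_face (a point): Middle of the bush's front face, 48 mm from hole_nominal along hitch +x. Bush 42 mm wide, 8 mm higher than the bar, rubber-mounted: bush and bar give downwards about 1 mm per 4 N, 5 mm at most, and spring back. The bar's hole: round, vertical, through, 11.5 mm wide, 1 mm chamfer, 14 mm from the bar's free end. Endwise the bar is stuck (over 60 N).
- stand: Fixed wooden storage block, 62 x 62 x 40 mm, origin at the centre of its underside, with a vertical 11.5 mm square through hole at its centre in which the linch pin stands at the start, its shoulder on the block's top.
- pin_head (a point): Grip point of the steel linch pin (about 120 g, standing upright): centre of its head, 22 mm above the shoulder. Head: block 20 mm (x) by 14 mm (y), flat y faces from 0 to 34 mm above the shoulder. Grip it across y on the upper part, clear of the ring's pivots (7.5 mm above the shoulder, out to 12 mm either side in y). Axes: z up, y along the ring's hinge; the open ring points along -x.
- pin_shoulder (a point): Centre of the underside of the head, which comes to rest on the bar. Below it the 10 mm round shank runs 34 mm down; its last 1.5 mm taper to 8.4 mm. Same axes as pin_head.
- ring_end (a point): Middle of the far end of the ring, on the wire's centre: 47 mm from the hinge axis, which lies 7.5 mm above the shoulder. The ring is a loop of 5 mm steel wire, 52 mm wide over all.
- ring (a joint): Angle of the ring on its hinge in the pin's head: 0 = open, sticking out level to the pin's -x; 1.57 = shut, hanging straight down round the bar with its end below the pin's tip. Over-centre spring: at the start it holds the ring open; pressing the ring's end down takes about 3 N at first, less further down; past 0.6 rad the ring snaps shut on its own.
- oil_bottle: Upright oil bottle, 43 mm wide, 143 mm tall, bystander; origin at the underside's centre.
- spanner_13: Spanner 158 mm long, lying near the front edge between the work things, bystander; origin at the underside's centre.
- bolt_m8: Bolt with nut, 46 mm long, lying, bystander; origin at the underside's centre.
There are look-alikes about, which are no part of the job. What is shaped like the hitch but green is not meant.

How it is judged:
On the way, in this order (a step that is already met when the one before it is completed fails the run):
1. the pin is through the bar with its head home and resting on it, the ring still open towards the bar's free end (z of pin_shoulder in the frame of hitch between 0.072 and 0.078 m and y of pin_shoulder in the frame of hitch between -0.003 and 0.003 m and x of pin_shoulder in the frame of hitch between -0.015 and 0.015 m and angle between pin_shoulder's own z axis and vertical below 0.12 rad and value of joint ring below 0.5 rad and contact force between linch_pin and hitch above 0.3 N), for 0.2 s.
2. the ring has snapped shut round the bar, below the pin's tip (value of joint ring above 1.4 rad and z of ring_end in the frame of hitch below 0.05 m), for 0.2 s.
At the end, for the whole second after the job is handed in: The pin rests in the bar's hole, upright within 0.12 rad, its shoulder within 3 mm of the bar's top face and centre line (within 15 mm of the nominal hole along the bar); the ring is shut (joint above 1.4 rad, its end 5 mm or more below the bar) and at rest (all of step 2 and z of pin_shoulder in the frame of hitch between 0.072 and 0.078 m and y of pin_shoulder in the frame of hitch between -0.003 and 0.003 m and x of pin_shoulder in the frame of hitch between -0.015 and 0.015 m and angle between pin_shoulder's own z axis and vertical below 0.12 rad and velocity of joint ring between -0.1 and 0.1 rad/s and contact force between linch_pin and hitch above 0.3 N); the robot touches nothing.
It fails at once if the pin is pushed against the hitch or its bar with more than 25 N (contact force between linch_pin and hitch above 25 N).
It fails at once if the robot pushes on the hitch or its bar with more than 25 N (contact force between any of the fingers, the arm and hitch above 25 N).
It fails at once if a bystander is shoved more than 30 mm (distance of any of oil_bottle, spanner_13, bolt_m8 from where it was at the start of the episode above 0.03 m).
It also fails if it takes over 64 s, if anything falls off the work surface, if the arm or the gripper's body presses on something with over 40 N, if the wrist force passes 120 N, or if a joint passes its speed limit or range.

## Working session

There is one attempt and no reset: what is moved stays moved. The work goes in short steps, Python scripts to look and compute and a tool call to move; the robot and the scene stay as the last step left them, time stands still between calls to the robot, and variables do not carry over. Pictures are saved under pics/ and viewed, at most 10 in all, crops included, and the job is handed in when it is done.

Besides the shell and the picture viewer there is one more tool, called after "Emit:" as name(argument=value, ...) on one line, values as JSON. step_arm: Moves the arm, as the interface text tells. Shift numbers are shares of 0.4 m and turn numbers shares of 360 degrees, none past 1 either way. Its arguments: {"type":"object","properties":{"targets":{"type":"array","items":{"type":"number"}}},"required":["targets"]}

```bash
mkdir -p pics; cat > h.py <<'E'
import numpy as np, cv2
from workcell import manip
def grab(n):
    im,d=manip.read_camera(n); np.savez('last_%s.npz'%n,im=im,d=d); return im,d
def cal(n):
    c=manip.calibration(n); return np.array(c['intrinsics']),np.array(c['extrinsics'])
def pts(n,d):
    K,E=cal(n); v,u=np.mgrid[:d.shape[0],:d.shape[1]]
    P=np.stack([(u-K[0,2])/K[0,0]*d,(v-K[1,2])/K[1,1]*d,d],-1)
    return (P-E[:3,3])@E[:3,:3]
def ray(n,u,v,z):
    K,E=cal(n); R=E[:3,:3]; c=-R.T@E[:3,3]; r=R.T@np.linalg.inv(K)@[u,v,1]
    return c+r*(z-c[2])/r[2]
def proj(n,p):
    K,E=cal(n); q=K@(E[:3,:3]@np.array(p)+E[:3,3]); return q[:2]/q[2]
def save(im,name): cv2.imwrite('pics/'+name,im[...,::-1])
E
python3 - <<'E'
from h import *
a,_=grab('top'); b,_=grab('side')
save(a,'top0.png'); save(b,'side0.png')
for n in('top','side'):
    K,E=cal(n); print(n,K.round(1).tolist(),(-E[:3,:3].T@E[:3,3]).round(3),E[2,:3].round(2))
E
```

```text
top [[533.6, 0.0, 287.6], [0.0, 533.6, 222.2], [0.0, 0.0, 1.0]] [0.37  0.417 1.406] [ 0.14 -0.01 -0.99]
side [[544.4, 0.0, 270.0], [0.0, 544.4, 212.9], [0.0, 0.0, 1.0]] [0.087 1.738 0.843] [ 0.29 -0.83 -0.48]
```

View pics/top0.png

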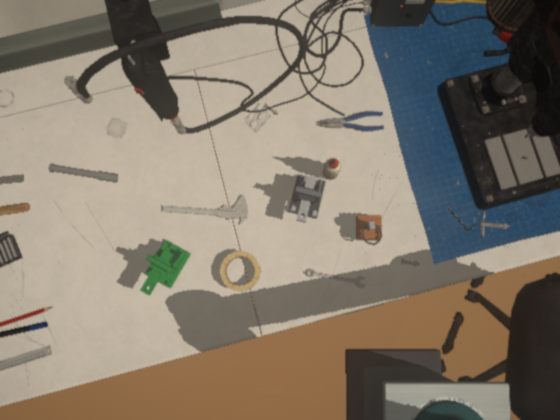

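View pics/side0.png

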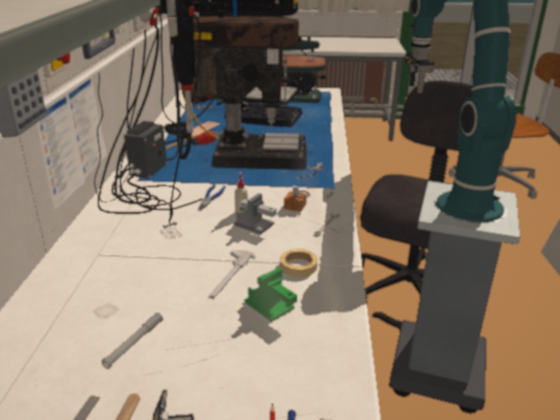

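The top view shows the grey hitch at about (305,197), with its bar pointing down. The wooden block with the pin is at (369,228), the oil bottle at (333,167), the spanner at (337,277) and the bolt at (408,262). The green hitch look-alike is at (165,265). The grey hitch fits because green is excluded. The brown block fits because it has a ring and pin in it. I'll confirm both in a crop.

```bash
python3 - <<'E'
from h import *
a=np.load('last_top.npz'); s=np.load('last_side.npz')
c1=cv2.resize(a['im'][160:290,270:430],(800,650),interpolation=cv2.INTER_CUBIC)[:600]
c2=cv2.resize(s['im'][165:245,220:350],None,fx=5,fy=5,interpolation=cv2.INTER_CUBIC)
save(c1,'c1.png');save(c2,'c2.png')
P=pts('top',a['d'])
for v in range(172,224,4):
    print(v,[tuple((P[v,u]*1000).round().astype(int)) if a['d'][v,u]>0 else 0 for u in (296,300,304,308,312,316)])
for v in range(210,248,4):
    print(v,[tuple((P[v,u]*1000).round().astype(int)) if a['d'][v,u]>0 else 0 for u in (358,362,366,370,374,378)])
E
```

```text
172 [(np.int64(702), np.int64(384), np.int64(1)), (np.int64(701), np.int64(374), np.int64(3)), (np.int64(702), np.int64(363), np.int64(-1)), (np.int64(701), np.int64(352), np.int64(3)), (np.int64(702), np.int64(341), np.int64(1)), (np.int64(702), np.int64(331), np.int64(2))]
176 [(np.int64(692), np.int64(384), np.int64(-2)), (np.int64(682), np.int64(375), np.int64(41)), (np.int64(689), np.int64(363), np.int64(7)), (np.int64(675), np.int64(355), np.int64(70)), (np.int64(691), np.int64(341), np.int64(2)), (np.int64(692), np.int64(330), np.int64(-1))]
180 [(np.int64(678), np.int64(385), np.int64(9)), (np.int64(669), np.int64(375), np.int64(50)), (np.int64(677), np.int64(363), np.int64(16)), 0, (np.int64(663), np.int64(345), np.int64(77)), (np.int64(677), np.int64(332), np.int64(17))]
184 [(np.int64(667), np.int64(385), np.int64(11)), (np.int64(658), np.int64(375), np.int64(50)), (np.int64(667), np.int64(363), np.int64(10)), (np.int64(653), np.int64(356), np.int64(77)), (np.int64(653), np.int64(346), np.int64(79)), (np.int64(668), np.int64(331), np.int64(7))]
188 [(np.int64(637), np.int6
[... 4466 characters left out ...]
(41)), (np.int64(519), np.int64(195), np.int64(44)), (np.int64(520), np.int64(184), np.int64(38)), (np.int64(520), np.int64(174), np.int64(40))]
242 [(np.int64(514), np.int64(219), np.int64(-3)), (np.int64(514), np.int64(209), np.int64(-3)), (np.int64(508), np.int64(207), np.int64(53)), (np.int64(514), np.int64(188), np.int64(-2)), (np.int64(513), np.int64(178), np.int64(3)), (np.int64(509), np.int64(175), np.int64(47))]
246 [(np.int64(502), np.int64(220), np.int64(2)), (np.int64(503), np.int64(210), np.int64(2)), (np.int64(503), np.int64(199), np.int64(1)), (np.int64(502), np.int64(190), np.int64(9)), (np.int64(503), np.int64(178), np.int64(1)), (np.int64(503), np.int64(167), np.int64(-2))]
```

View pics/c1.png

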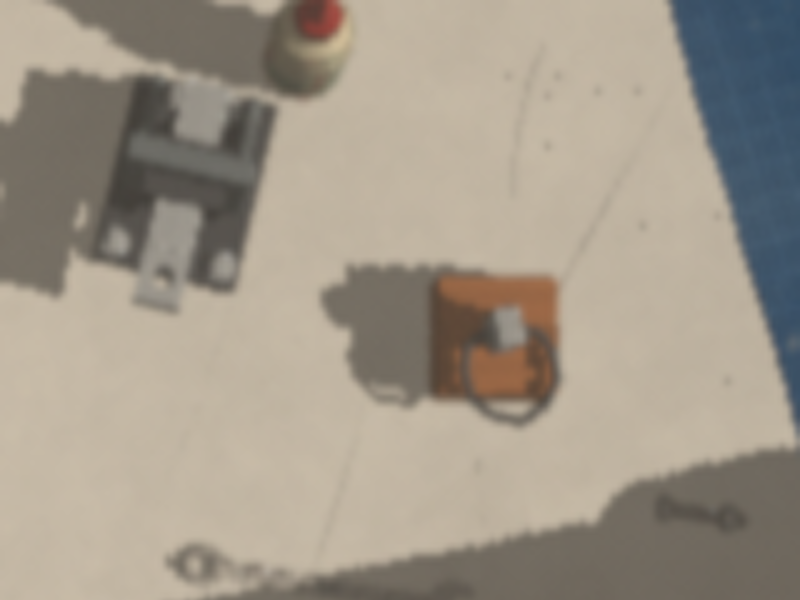

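View pics/c2.png

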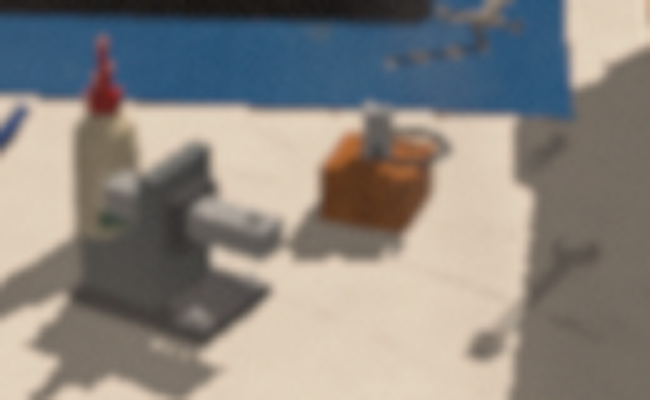

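The crops confirm both. The grey hitch's bar runs down to its free end at crop (158,303), with the hole visible at about (163,278). The pin stands in the orange-brown block with its head at crop (508,320), and the open ring runs down to (518,420).

```bash
python3 - <<'E'
from h import *
f=lambda x,y,z:(ray('top',270+x/5-.4,160+y/5-.4,z)*1000).round(1)[:2]
for nm,x,y,z in [('hole',163,278,75),('barendL',134,299,75),('barendR',180,306,75),('bushL',155,199,75),('bushR',200,205,75),
 ('upL',130,136,100),('upR',258,165,100),('baseL',92,262,10),('baseR',236,292,10),('baseTR',276,104,10),
 ('headtop',508,320,74),('ringend',518,420,47.5),('ringL',464,372,47.5),('ringR',556,372,47.5),
 ('stTL',435,277,40),('stTR',557,277,40),('stBL',431,398,40),('stBR',557,400,40)]: print(nm,f(x,y,z))
S=np.load('last_side.npz'); im=S['im']
g=lambda x,y,z:(ray('side',220+x/5-.4,165+y/5-.4,z)*1000).round(1)[:2]
for nm,x,y,z in [('hole',258,217,75),('end1',283,218,75),('end2',272,234,75),('headtop',379,108,74)]: print('S',nm,g(x,y,z))
# head pixels & bar pixels in top by depth
a=np.load('last_top.npz'); P=pts('top',a['d'])
m=(P[...,2]>.06)&(P[...,2]<.09); m[:, :355]=0; m[:,385:]=0; m[:215]=0; m[245:]=0
print('head med',np.median(P[m],0),m.sum())
st=manip.sense(); print(st['t'],st['eef_pos'],st['eef_rot'],st['width'],st['contact_force'])
E
```

```text
hole [-10834.1   2986.6]
barendL [-10238.2   2178.1]
barendR [-10047.2   3460.4]
bushL [-13071.9   2762.6]
bushR [-12907.6   4023.6]
upL [-20043.1   2617. ]
upR [-18957.    7434.5]
baseL [-989.8  485.3]
baseR [-893.2  954.6]
baseTR [-1518.9  1088.7]
headtop [-9560.1 12439.5]
ringend [-4182.9  8193.2]
ringL [-5017.8  7267.4]
ringR [-5025.1  8871.2]
stTL [-5539.7  5749.3]
stTR [-5548.4  7538.8]
stBL [-3758.   5665.9]
stBR [-3737.   7501.8]
S hole [-46406.1 134131.7]
S end1 [-44992.2 134502.1]
S end2 [-44949.6 132424.5]
S headtop [-43506.8 148556.3]
head med [0.54822518 0.19691358 0.07418686] 51
0.1 [ 0.26937393 -0.59100608  0.21375753] [[ 9.09920111e-01  4.14782874e-01 -7.47416584e-04]
 [ 4.14783529e-01 -9.09919138e-01  1.33675108e-03]
 [-1.25627198e-04 -1.52635278e-03 -9.99998827e-01]] 0.9996391613655811 [-0.16753693 -0.0264426   0.77884925]
```

Heights were given in mm; the helper works in metres. Rerunning.

```bash
python3 - <<'E'
from h import *
f=lambda x,y,z:(ray('top',270+x/5-.4,160+y/5-.4,z/1e3)*1000).round(1)[:2]
for nm,x,y,z in [('hole',163,278,75),('barendL',134,299,75),('barendR',180,306,75),('bushL',155,199,75),('bushR',200,205,75),
 ('upL',130,136,100),('upR',258,165,100),('baseL',92,262,10),('baseR',236,292,10),('baseTR',276,104,10),
 ('headtop',508,320,74),('ringend',518,420,47.5),('ringL',464,372,47.5),('ringR',556,372,47.5),
 ('stTL',435,277,40),('stTR',557,277,40),('stBL',431,398,40),('stBR',557,400,40)]: print(nm,f(x,y,z))
g=lambda x,y,z:(ray('side',220+x/5-.4,165+y/5-.4,z/1e3)*1000).round(1)[:2]
for nm,x,y,z in [('hole',258,217,75),('end1',283,218,75),('end2',272,234,75),('headtop',379,108,74)]: print('S',nm,g(x,y,z))
E
```

```text
hole [572.9 370.2]
barendL [562.1 384.9]
barendR [558.7 361.7]
bushL [613.4 374.3]
bushR [610.4 351.5]
upL [640.7 387.6]
upR [626.3 323.8]
baseL [591.2 405.6]
baseR [575.5 329.3]
baseTR [677.1 307.6]
headtop [552.5 196.1]
ringend [504.5 187.6]
ringL [529.1 214.8]
ringR [529.3 167.6]
stTL [579.4 228. ]
stTR [579.8 164.7]
stBL [516.4 231. ]
stBR [515.7 166. ]
S hole [568.5 365.8]
S end1 [553.9 361.9]
S end2 [553.4 383.5]
S headtop [545.2 193.5]
```

Emit:
step_arm(targets=[0.35, 0.985, 0, -0.028, -0.1, 0.35, 0.985, 0, -0.028, -0.1, 0.35, 0.985, 0, -0.028, -0.1, 0.35, 0.985, 0, -0.028, -0.1, 0.35, 0.985, 0, -0.028, -0.1, 0.35, 0.985, 0, -0.028, -0.1, 0.35, 0.985, 0, -0.028, -0.1, 0.35, 0.985, 0, -0.028, -0.1, 0.35, 0.985, 0, -0.028, -0.1, 0.35, 0.985, 0, -0.028, -0.1, 0.35, 0.985, 0, -0.028, -0.1, 0.35, 0.985, 0, -0.028, -0.1])

```text
t: 1.1
eef_pos: [0.4102, -0.1952, 0.2146]
eef_rot: [[0.967, 0.255, -0.0], [0.255, -0.967, 0.0], [-0.0, -0.0, -1.0]]
contact_force: [0.2, -0.7, 0.1]
width: 0.552
finger_force: 0.0
```

```bash
python3 - <<'E'
from h import *
s=np.load('last_side.npz')
g=lambda x,y,z:(ray('side',220+x/5-.4,165+y/5-.4,z/1e3)*1000).round(1)[:2]
print('ringend side',g(447,148,47.5))
# dark ring pixels in top
im=np.load('last_top.npz')['im'].astype(int)
sub=im[220:250,355:390]; sat=sub.max(-1)-sub.min(-1); m=(sub.max(-1)<110)&(sat<45)
q=np.argwhere(m); W=np.array([ray('top',u+355,v+220,.0475)[:2] for v,u in q])*1e3
c,r=cv2.minEnclosingCircle(W.astype(np.float32)); print(len(W),c,r)
e=cv2.fitEllipse(W.astype(np.float32)); print(e)
for row in m: print(''.join('.#'[int(i)] for i in row))
st=manip.sense(); print(st['t'],st['eef_pos'],st['contact_force'])
E
```

```text
ringend side [501.  183.5]
233 (540.8179931640625, 202.89833068847656) 39.04183578491211
((535.5543823242188, 203.45883178710938), (44.64824295043945, 67.12574768066406), 157.3931884765625)
#####..............................
#######............................
##########..#......................
##############.....................
##############.....................
##############.....................
###############......##............
###############......###...........
###############.......###..........
######.###..###......####..........
#####..##............#..##.........
#####..##............##.##.........
#####..#.............##..#.........
######.#.................#.........
######.##................#.........
#####..##................#.........
#####..##.............#..#.........
#########............##..#.........
.##.######...........##.#..........
........####.........####..........
..........##..........##...........
...................................
...................................
...................................
...................................
...................................
...................................
...................................
...................................
...................................
1.1 [ 0.41024371 -0.19516157  0.21459627] [ 0.22404945 -0.70650116  0.14946353]
```

Emit:
step_arm(targets=[0.344, 0.98, -0.1, -0.004, -0.1, 0.344, 0.98, -0.1, -0.004, -0.1, 0.344, 0.98, -0.1, -0.004, -0.1, 0.344, 0.98, -0.1, -0.004, -0.1, 0.344, 0.98, -0.1, -0.004, -0.1, 0.344, 0.98, -0.1, -0.004, -0.1, 0.344, 0.98, -0.1, -0.004, -0.1, 0.344, 0.98, -0.1, -0.004, -0.1, 0.344, 0.98, -0.1, -0.004, -0.1, 0.344, 0.98, -0.24, -0.004, -0.1, 0.344, 0.98, -0.24, -0.004, -0.1, 0.344, 0.98, -0.24, -0.004, -0.1])

```text
t: 2.1
eef_pos: [0.5449, 0.1957, 0.1129]
eef_rot: [[0.974, 0.227, -0.009], [0.227, -0.974, -0.001], [-0.009, -0.001, -1.0]]
contact_force: [-0.8, -0.1, -1.3]
width: 0.552
finger_force: 0.0
```

```bash
python3 - <<'E'
from h import *
st=manip.sense(); print(st['t'],st['eef_pos'],st['contact_force'])
b,_=grab('side'); c2=b[130:245,220:350]
save(cv2.resize(c2,None,fx=5,fy=5,interpolation=cv2.INTER_CUBIC),'c3.png')
E
```

```text
2.1 [0.54487974 0.19571514 0.11291578] [-0.80778972 -0.13055639 -1.28680348]
```

View pics/c3.png

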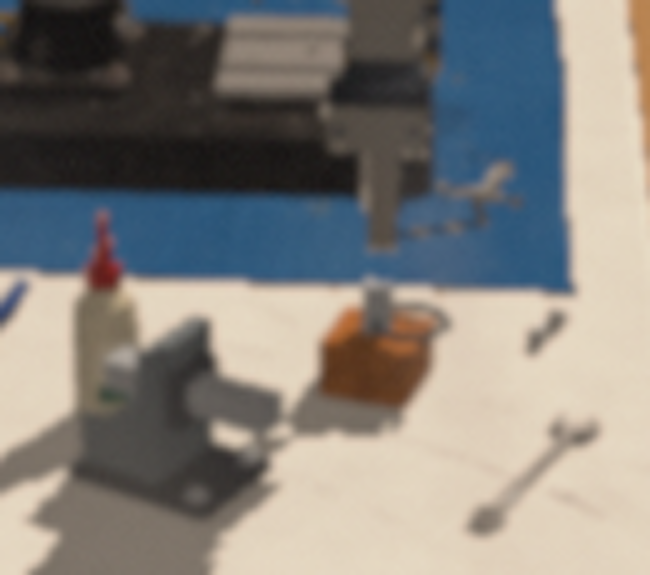

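Fingers are over the head at crop (380,245), with the head at (378,305). Descending.

Emit:
step_arm(targets=[0, 0, -0.06, 0, -0.1, 0, 0, -0.11, 0, -0.1, 0, 0, -0.14, 0, -0.1, 0, 0, -0.155, 0, -0.1, 0, 0, -0.155, 0, -0.1, 0, 0, -0.155, 0, -0.1])

```text
t: 2.65
eef_pos: [0.548, 0.1939, 0.0576]
eef_rot: [[0.975, 0.224, 0.001], [0.224, -0.975, 0.0], [0.001, 0.0, -1.0]]
contact_force: [-0.6, 1.2, -0.5]
width: 0.548
finger_force: 0.0
```

Emit:
step_arm(targets=[0, 0.005, -0.01, 0, -0.1, 0, 0.005, -0.01, 0, 0.4, 0, 0.005, -0.01, 0, 1, 0, 0.005, -0.01, 0, 1, 0, 0.005, -0.01, 0, 1, 0, 0.005, -0.01, 0, 1, 0, 0.005, -0.01, 0, 1, 0, 0.005, -0.01, 0, 1])

```text
t: 3.32
eef_pos: [0.5473, 0.1966, 0.0527]
eef_rot: [[0.974, 0.225, 0.0], [0.225, -0.974, 0.0], [0.0, -0.0, -1.0]]
contact_force: [-0.8, 0.8, 1.4]
width: 0.151
finger_force: 30.0
```

Emit:
step_arm(targets=[0, 0, 0.05, 0, 1, 0, 0, 0.13, 0, 1, 0, 0, 0.22, 0, 1, 0, 0, 0.25, 0, 1, 0, 0, 0.25, 0, 1, 0, 0, 0.25, 0, 1])

```text
t: 3.82
eef_pos: [0.5471, 0.1962, 0.1522]
eef_rot: [[0.974, 0.224, 0.0], [0.224, -0.974, -0.0], [0.0, 0.0, -1.0]]
contact_force: [-0.4, -0.2, -1.9]
width: 0.15
finger_force: 30.0
```

```bash
python3 - <<'E'
from h import *
ims=[np.load('last_top.npz')['im'].astype(float)]+[grab('top')[0].astype(float) for _ in range(3)]
im=np.mean(ims,0)
g=im[198:226,292:316].mean(-1)
for i,r in enumerate(g): print(198+i,' '.join('%3d'%x for x in r))
print(manip.sense()['eef_pos'],manip.sense()['contact_force'],manip.sense()['width'])
E
```

```text
198  71  65  65  66  66  66  65  66  68  70  72  71  71  70  70  70  69  70  69  69  69  69  69  70
199  68  65  65  65  65  64  63  63  68  79  83  81  78  75  73  72  71  70  69  70  70  69  69  69
200  67  65  65  65  65  65  64  65  72  92 100  97  93  89  86  84  81  76  71  69  69  70  70  69
201  68  67  66  65  66  67  67  68  78 100 107 107 106 104 104 100  97  88  75  68  67  69  70  71
202  69  68  67  67  67  69  69  71  83 102 109 109 108 109 109 109 107 101  82  68  65  68  73  76
203  71  70  69  69  69  70  69  74  89 105 109 109 109 109 110 110 110 105  87  72  69  74  80  83
204  76  76  73  70  70  70  70  77  96 107 109 109 109 110 110 110 110 105  90  80  78  81  84  85
205  89  89  82  74  71  70  70  80 100 109 109 109 109 110 110 110 107  98  86  82  83  85  86  86
206 101 103  97  84  74  70  72  84 103 109 109 109 109 111 111 110 105  89  78  78  82  84  86  85
207 107 109 107  94  78  71  74  89 105 109 110 109 110 111 111 111 105  86  73  73  77  81  85  85
208 109 112 110  98  80  71  77  94 105 109 110 110 110 111 111 111 104  84  72  71  73  77  83  85

[... 1092 characters left out ...]
174 165
220 187 187 187 182 162 142 134 130 130 135 140 142 148 160 177 185 186 186 186 185 186 187 184 175
221 188 188 188 186 179 168 155 133 120 124 133 132 136 153 176 185 186 186 185 185 186 187 184 175
222 187 187 187 187 186 184 175 151 134 140 154 152 148 158 177 185 186 186 185 186 187 186 181 172
223 187 187 187 187 187 187 182 163 143 149 170 178 177 179 184 186 186 186 186 187 187 185 174 161
224 187 187 187 186 187 187 184 170 146 143 164 179 183 185 186 186 186 186 186 187 187 182 167 148
225 188 187 187 187 187 187 186 175 151 140 147 162 170 179 184 186 186 187 187 186 182 173 156 140
[0.54591462 0.19583212 0.1503857 ] [-0.3437356  -1.12123675 -1.253726  ] 0.14932032399388598
```

```bash
python3 - <<'E'
from h import *
g=np.load('last_top.npz')['im'].astype(float).mean(-1)
# initial picture from png
g0=cv2.imread('pics/top0.png').astype(float).mean(-1)
for i in range(206,225): print(i,' '.join('%3d'%x for x in g0[i,294:312]))
E
```

```text
206 129 107  88  82  84 102 136 146 147 146 147 149 149 148 141 115  90  82
207 148 125  96  84  87 110 137 147 148 147 148 149 149 150 143 110  86  82
208 153 133 100  84  92 120 139 146 150 149 148 149 150 150 142 109  86  82
209 150 127  97  86 100 127 140 145 151 148 144 147 152 148 132 101  84  81
210 132 109  88  88 110 135 144 146 148 144 141 146 152 144 120  94  81  79
211  99  89  83  92 120 140 146 146 145 144 145 146 148 138 111  87  77  77
212  93  88  84  96 126 143 147 141 135 136 142 146 146 134 105  83  75  81
213 127 115 102 106 133 146 144 127 112 113 129 143 144 128  99  82  74  85
214 166 154 139 132 141 147 139 115  99  94 113 138 141 119  94  82  77  87
215 178 174 167 156 149 149 145 135 124 104 109 136 141 117  94  84  81  90
216 179 178 173 159 150 149 154 160 157 130 123 141 147 135 117  99  92  93
217 179 177 171 156 149 148 151 158 158 144 138 147 157 162 153 137 130 125
218 179 176 166 151 146 146 148 148 148 146 147 152 163 173 173 170 168 162
219 178 173 156 139 135 138 141 143 144 145 147 154 167 175 178 178 178 176
220 179 174 154 137 132 130 129 132 135 136 141 153 169 177 178 178 177 177
221 179 178 170 161 155 146 139 133 130 127 130 146 168 177 178 177 177 177
222 179 179 178 176 174 172 167 161 155 146 141 151 170 177 177 177 176 177
223 179 179 179 178 178 179 178 177 174 172 169 171 176 177 177 177 177 178
224 178 178 178 179 178 179 179 179 179 178 178 178 177 177 177 177 178 178
```

Emit:
step_arm(targets=[0.065, 0.431, 0, -0.0687, 1, 0.065, 0.431, 0, -0.0687, 1, 0.065, 0.431, 0, -0.0687, 1, 0.065, 0.431, 0, -0.0687, 1, 0.065, 0.431, 0, -0.0687, 1, 0.065, 0.431, 0, -0.0687, 1, 0.065, 0.431, -0.05, -0.0687, 1, 0.065, 0.431, -0.05, -0.0687, 1, 0.065, 0.431, -0.05, -0.0687, 1])

```text
t: 4.72
eef_pos: [0.5725, 0.3661, 0.1303]
eef_rot: [[0.979, -0.205, -0.004], [-0.205, -0.979, -0.004], [-0.003, 0.004, -1.0]]
contact_force: [-0.5, -0.7, -2.2]
width: 0.149
finger_force: 30.0
```

```bash
python3 - <<'E'
from h import *
st=manip.sense(); print(st['t'],st['eef_pos'],st['contact_force'],st['moment'])
b,_=grab('side'); a,_=grab('top')
c=cv2.resize(b[150:240,220:320],None,fx=5,fy=5,interpolation=cv2.INTER_CUBIC)
c2=cv2.resize(a[165:255,270:330],(300,450),interpolation=cv2.INTER_CUBIC)
save(np.hstack([c,c2]),'c4.png')
E
```

```text
4.7167 [0.57246937 0.36607091 0.13032272] [-0.51007116 -0.74351813 -2.17765195] [ 0.02530181 -0.00748652  0.03750496]
```

View pics/c4.png

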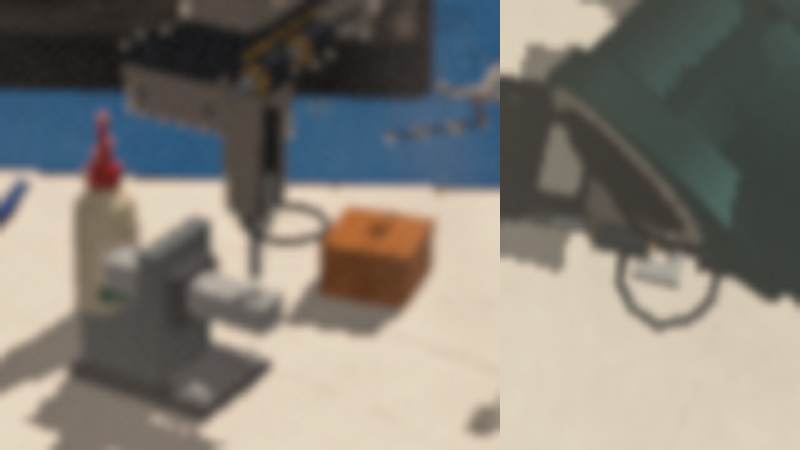

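The side crop shows the pin held upright with its tip at (255,275), right above the hole, and the ring pointing to the free end at (300,215). Settling, then feeling downwards.

Emit:
step_arm(targets=[0, 0, -0.01, 0, 1, 0, 0, -0.01, 0, 1, 0, 0, -0.01, 0, 1])

```text
t: 5.07
eef_pos: [0.5734, 0.3686, 0.1289]
eef_rot: [[0.979, -0.204, 0.0], [-0.204, -0.979, 0.0], [0.0, -0.0, -1.0]]
contact_force: [-0.3, 0.6, -0.5]
width: 0.151
finger_force: 30.0
```

Emit:
step_arm(targets=[0, 0, -0.006, 0, 1, 0, 0, -0.012, 0, 1, 0, 0, -0.016, 0, 1, 0, 0, -0.019, 0, 1, 0, 0, -0.022, 0, 1, 0, 0, -0.022, 0, 1])

```text
t: 5.57
eef_pos: [0.5732, 0.369, 0.1203]
eef_rot: [[0.979, -0.203, 0.0], [-0.203, -0.979, -0.0], [0.0, 0.0, -1.0]]
contact_force: [-1.3, -1.6, 4.9]
width: 0.148
finger_force: 30.0
```

Emit:
step_arm(targets=[0.002, -0.0004, 0, 0, 1, 0.004, -0.0008, 0, 0, 1, 0.004, -0.0008, 0, 0, 1])

```text
t: 5.82
eef_pos: [0.5745, 0.3691, 0.1201]
eef_rot: [[0.979, -0.203, -0.0], [-0.203, -0.979, 0.001], [-0.001, -0.0, -1.0]]
contact_force: [-3.8, -1.0, 4.3]
width: 0.149
finger_force: 30.0
```

Emit:
step_arm(targets=[-0.003, 0.0006, 0, 0, 1, -0.006, 0.0012, 0, 0, 1, -0.008, 0.0016, 0, 0, 1, -0.008, 0.0016, 0, 0, 1])

```text
t: 6.15
eef_pos: [0.5731, 0.3692, 0.1204]
eef_rot: [[0.979, -0.204, 0.003], [-0.204, -0.979, 0.001], [0.003, -0.001, -1.0]]
contact_force: [2.7, -1.0, 4.3]
width: 0.15
finger_force: 30.0
```

Emit:
step_arm(targets=[0.0045, -0.002, 0, 0, 1, 0.0045, -0.004, 0, 0, 1, 0.0045, -0.005, 0, 0, 1, 0.0045, -0.005, 0, 0, 1])

```text
t: 6.48
eef_pos: [0.5733, 0.3684, 0.1201]
eef_rot: [[0.979, -0.203, 0.0], [-0.203, -0.979, 0.002], [0.0, -0.002, -1.0]]
contact_force: [0.3, 3.1, 4.9]
width: 0.153
finger_force: 30.0
```

Emit:
step_arm(targets=[0, 0.0035, 0.0015, 0, 1, -0.004, 0.0045, 0.0015, 0, 1, -0.007, 0.005, 0.0015, 0, 1, -0.01, 0.0055, 0.0015, 0, 1, -0.01, 0.0055, 0.0015, 0, 1])

```text
t: 6.9
eef_pos: [0.5697, 0.3686, 0.1203]
eef_rot: [[0.979, -0.204, 0.0], [-0.204, -0.979, -0.001], [0.001, 0.001, -1.0]]
contact_force: [2.9, -0.7, 4.1]
width: 0.151
finger_force: 30.0
```

Emit:
step_arm(targets=[0.005, -0.001, 0, 0, 1, 0.01, -0.002, 0, 0, 1, 0.015, -0.003, 0, 0, 1, 0.018, -0.0036, 0, 0, 1, 0.018, -0.0036, 0, 0, 1])

```text
t: 7.32
eef_pos: [0.5747, 0.3685, 0.1199]
eef_rot: [[0.979, -0.203, -0.004], [-0.203, -0.979, -0.0], [-0.004, 0.001, -1.0]]
contact_force: [-3.0, 0.3, 5.9]
width: 0.15
finger_force: 30.0
```

Emit:
step_arm(targets=[0.004, -0.0008, 0, 0, 1, 0.008, -0.0016, 0, 0, 1, 0.008, -0.0016, 0, 0, 1])

```text
t: 7.57
eef_pos: [0.5777, 0.3681, 0.1199]
eef_rot: [[0.979, -0.203, -0.004], [-0.203, -0.979, -0.0], [-0.004, 0.001, -1.0]]
contact_force: [-2.6, 1.3, 5.6]
width: 0.149
finger_force: 30.0
```

```bash
python3 - <<'E'
from h import *
for i in range(4):
    st=manip.sense(); print(st['t'],st['eef_pos'],st['contact_force'].round(1) if hasattr(st['contact_force'],'round') else st['contact_force'],np.round(st['moment'],2)); 
    if i<3: b,_=grab('side')
E
```

```text
7.5667 [0.57774476 0.36812893 0.11993034] [-2.6  1.3  5.6] [0.18 0.88 0.1 ]
7.6167 [0.57773618 0.36815193 0.11994213] [-2.8  0.4  6.2] [ 0.14  0.88 -0.04]
7.6667 [0.57773248 0.36815977 0.11997238] [-2.9  0.1  5.9] [0.14 0.8  0.03]
7.7167 [0.57773793 0.36815442 0.11997719] [-3.2  0.4  5.5] [0.19 0.85 0.06]
```

```bash
python3 - <<'E'
from h import *
b=np.load('last_side.npz')['im']
save(cv2.resize(b[180:225,245:295],(800,720),interpolation=cv2.INTER_CUBIC)[60:660],'c5.png')
E
```

```text
(no output)
```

View pics/c5.png

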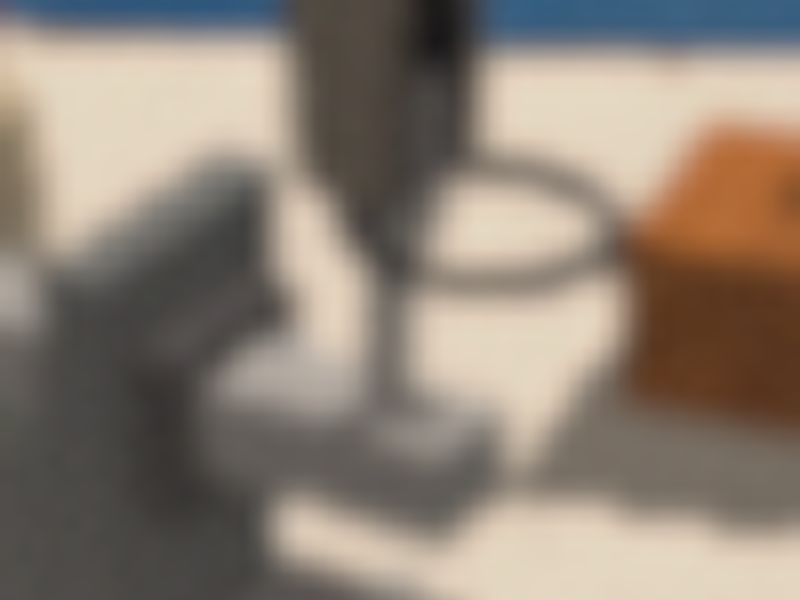

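Emit:
step_arm(targets=[-0.003, 0.0045, 0, 0, 1, -0.0055, 0.005, 0, 0, 1, -0.008, 0.0055, 0, 0, 1, -0.0105, 0.006, 0, 0, 1, -0.0125, 0.0065, 0, 0, 1, -0.015, 0.007, 0, 0, 1, -0.0175, 0.0075, 0, 0, 1, -0.02, 0.008, 0, 0, 1])

```text
t: 8.38
eef_pos: [0.5717, 0.3708, 0.1203]
eef_rot: [[0.979, -0.204, -0.0], [-0.204, -0.979, 0.0], [-0.0, -0.0, -1.0]]
contact_force: [1.3, 0.0, 1.6]
width: 0.147
finger_force: 30.0
```

Vertical force has dropped from about 5 N to 1.6 N, so the tip is likely over the hole. Pressing down gently.

Emit:
step_arm(targets=[0, 0, -0.003, 0, 1, 0, 0, -0.006, 0, 1, 0, 0, -0.006, 0, 1])

```text
t: 8.63
eef_pos: [0.5705, 0.3713, 0.1169]
eef_rot: [[0.979, -0.203, -0.002], [-0.203, -0.979, 0.0], [-0.002, 0.0, -1.0]]
contact_force: [0.3, 1.4, -1.1]
width: 0.147
finger_force: 30.0
```

In the hole. Lowering.

Emit:
step_arm(targets=[0, 0, -0.006, 0, 1, 0, 0, -0.012, 0, 1, 0, 0, -0.018, 0, 1, 0, 0, -0.024, 0, 1, 0, 0, -0.024, 0, 1])

```text
t: 9.05
eef_pos: [0.5713, 0.3711, 0.1078]
eef_rot: [[0.979, -0.203, -0.001], [-0.203, -0.979, 0.0], [-0.001, -0.0, -1.0]]
contact_force: [-1.1, 2.3, -0.5]
width: 0.15
finger_force: 30.0
```

Emit:
step_arm(targets=[0, 0.001, -0.008, 0, 1, 0, 0.001, -0.016, 0, 1, 0, 0.001, -0.024, 0, 1, 0, 0.001, -0.032, 0, 1, 0, 0.001, -0.032, 0, 1])

```text
t: 9.47
eef_pos: [0.5715, 0.3712, 0.0948]
eef_rot: [[0.979, -0.203, -0.001], [-0.203, -0.979, 0.0], [-0.001, 0.0, -1.0]]
contact_force: [-0.3, 3.1, 0.0]
width: 0.15
finger_force: 30.0
```

Emit:
step_arm(targets=[0, 0.001, -0.008, 0, 1, 0, 0.001, -0.014, 0, 1, 0, 0.001, -0.018, 0, 1, 0, 0.001, -0.018, 0, 1])

```text
t: 9.8
eef_pos: [0.5717, 0.3713, 0.0879]
eef_rot: [[0.979, -0.204, -0.0], [-0.204, -0.979, -0.0], [-0.0, 0.0, -1.0]]
contact_force: [-0.5, 2.9, -0.0]
width: 0.15
finger_force: 30.0
```

Emit:
step_arm(targets=[0, 0, -0.003, 0, 1, 0, 0, -0.0045, 0, 1, 0, 0, -0.0045, 0, 1])

```text
t: 10.05
eef_pos: [0.5718, 0.3713, 0.0868]
eef_rot: [[0.979, -0.204, -0.0], [-0.204, -0.979, -0.0], [-0.0, 0.0, -1.0]]
contact_force: [-1.9, 1.2, 1.9]
width: 0.148
finger_force: 30.0
```

Emit:
step_arm(targets=[0, 0, -0.001, 0, 1, 0, 0, -0.001, 0, 1, 0, 0, -0.001, 0, 1, 0, 0, -0.001, 0, 0.2, 0, 0, 0, 0, -0.1, 0, 0, 0, 0, -0.1, 0, 0, 0, 0, -0.1, 0, 0, 0, 0, -0.1])

```text
t: 10.72
eef_pos: [0.572, 0.3709, 0.0863]
eef_rot: [[0.979, -0.204, -0.0], [-0.204, -0.979, -0.001], [-0.0, 0.001, -1.0]]
contact_force: [-0.4, 1.4, 0.1]
width: 0.491
finger_force: 0.0
```

Emit:
step_arm(targets=[0, 0, 0.04, 0, -0.1, 0, 0, 0.1, 0, -0.1, 0, 0, 0.16, 0, -0.1, 0, 0, 0.16, 0, 1])

```text
t: 11.05
eef_pos: [0.5743, 0.3732, 0.1559]
eef_rot: [[0.979, -0.204, 0.007], [-0.204, -0.979, 0.005], [0.006, -0.006, -1.0]]
contact_force: [1.0, 0.1, 0.8]
width: 0.499
finger_force: 0.0
```

```bash
python3 - <<'E'
from h import *
b,_=grab('side'); a,d=grab('top')
c=cv2.resize(b[180:225,245:295],(500,450),interpolation=cv2.INTER_CUBIC)
c2=cv2.resize(a[190:250,275:315],(300,450),interpolation=cv2.INTER_CUBIC)
save(np.hstack([c,c2]),'c6.png')
E
```

View pics/c6.png

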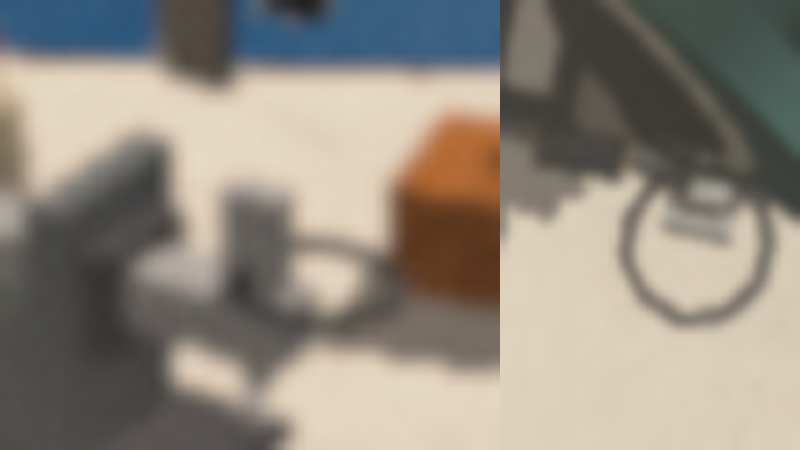

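The pin is home with its head on the bar, and the open ring is round the bar's free end, its end at about (395,275) in the side crop. Closing the fingers and moving over the ring's end.

Emit:
step_arm(targets=[-0.05, 0.01, 0, 0, 1, -0.1085, 0.023, 0, 0, 1, -0.1085, 0.023, 0, 0, 1, -0.1085, 0.023, 0, 0, 1, -0.1085, 0.023, -0.06, 0, 1, -0.1085, 0.023, -0.135, 0, 1, -0.1085, 0.023, -0.135, 0, 1, -0.1085, 0.023, -0.135, 0, 1])

```text
t: 11.82
eef_pos: [0.528, 0.379, 0.0945]
eef_rot: [[0.979, -0.204, -0.003], [-0.204, -0.979, -0.003], [-0.003, 0.004, -1.0]]
contact_force: [0.2, 0.4, -0.1]
width: 0.004
finger_force: 0.0
```

Pressing down at about 3 mm per row, to z of about 62 mm.

Emit:
step_arm(targets=[0, 0, -0.01, 0, 1, 0, 0, -0.02, 0, 1, 0, 0, -0.028, 0, 1, 0, 0, -0.036, 0, 1, 0, 0, -0.044, 0, 1, 0, 0, -0.052, 0, 1, 0, 0, -0.06, 0, 1, 0, 0, -0.068, 0, 1, 0, 0, -0.076, 0, 1, 0, 0, -0.084, 0, 1])

```text
t: 12.65
eef_pos: [0.5293, 0.3804, 0.0629]
eef_rot: [[0.979, -0.204, 0.001], [-0.204, -0.979, 0.0], [0.001, -0.0, -1.0]]
contact_force: [2.8, 1.0, 2.1]
width: 0.007
finger_force: 1.3
```

Emit:
step_arm(targets=[0, 0, -0.01, 0, 1, 0, 0, -0.02, 0, 1, 0, 0, -0.03, 0, 1, 0, 0, -0.035, 0, 1, 0, 0, -0.035, 0, 1])

```text
t: 13.07
eef_pos: [0.5272, 0.3802, 0.0477]
eef_rot: [[0.979, -0.203, -0.002], [-0.203, -0.979, -0.001], [-0.002, 0.002, -1.0]]
contact_force: [0.0, -0.2, 0.3]
width: 0.003
finger_force: 0.0
```

```bash
python3 - <<'E'
from h import *
b,_=grab('side')
save(cv2.resize(b[180:225,245:295],(500,450),interpolation=cv2.INTER_CUBIC),'c7.png')
E
```

```text
(no output)
```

View pics/c7.png

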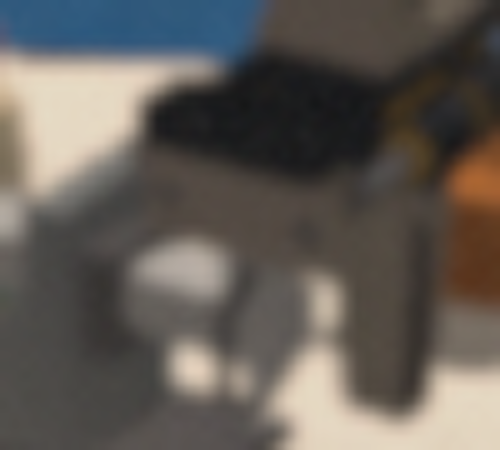

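Contact force is zero, and the ring seems to hang down at about (235,310). Backing off to check.

Emit:
step_arm(targets=[-0.05, 0.01, 0, 0, 1, -0.05, 0.01, 0.1, 0, 1, -0.05, 0.01, 0.2, 0, 1, -0.1, 0.0, 0.3, 0, 1, -0.2, -0.2, 0.35, 0, 1, -0.25, -0.3, 0.35, 0, 1, -0.25, -0.4, 0.35, 0, 1, -0.25, -0.5, 0.35, 0, 1, -0.25, -0.5, 0.35, 0, 1, -0.25, -0.5, 0.35, 0, 1])

```text
t: 13.95
eef_pos: [0.4273, 0.1736, 0.1891]
eef_rot: [[0.978, -0.211, -0.001], [-0.211, -0.978, -0.004], [0.0, 0.004, -1.0]]
contact_force: [0.6, -0.5, 1.0]
width: 0.005
finger_force: 0.0
```

```bash
python3 - <<'E'
from h import *
b,_=grab('side'); a,d=grab('top')
c=cv2.resize(b[180:225,245:295],(500,450),interpolation=cv2.INTER_CUBIC)
c2=cv2.resize(a[180:240,280:320],(300,450),interpolation=cv2.INTER_CUBIC)
save(np.hstack([c,c2]),'c8.png')
E
```

```text
(no output)
```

View pics/c8.png

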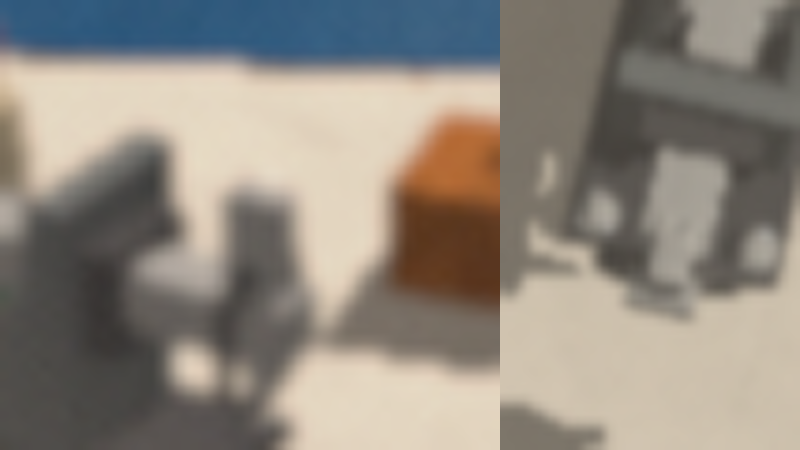

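The side crop shows the head home and upright at (265,230). The ring hangs shut round the bar, its wire running down at (235,320), and the top view no longer shows it sticking out. Handing in.

```bash
python3 -c "
from workcell import manip; print(manip.close_job())"
```

```text
the job is handed in; nothing more can be done
None
```

The pin is seated in the hitch bar with the ring snapped shut round it, going by the last camera views; the job is handed in (about 14 s used), but no verdict came back.

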